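# Serve the glass bangle into the empty bay

### The job

Pick up the cranked lifter by its wooden grip, slide its blade between the ribs under the big turquoise glass bangle on the black tray, and carry the bangle level on the blade, never touching the glass with the fingers, to the one empty bay of the sandalwood box. Set it down gently so that it lies flat on both ribs, wholly inside the bay, then draw the blade out and lay the lifter flat on the counter, blade down and clear of the box and the tray. Leave the silver bangles, the bell and the sizing cone as they stand.

Things in the scene. Friction and masses are not known exactly. Their poses are not given: they have to be found in the camera images.
- lifter: Cranked spatula, 90 g. Origin: underside of the blade below the grip's middle; x to the blade's tip, z up (starts flat on the counter). Steel blade 34 wide, 3 mm thick, x = -10 to 145 mm; 14 mm wide upright neck at x = 12 to 20 mm; wooden grip 20 mm wide (y), z = 40 to 66 mm, x = -53 to 37 mm.
- lifter_grip (a point): Middle of the lifter's wooden grip, 53 mm above the underside of the blade; pinch it here across its 20 mm width (y).
- glass_bangle: Turquoise glass bangle lying flat: plain ring, 86 mm outer and 68 mm inner diameter, 10 mm high, 54 g; the biggest bangle. Origin at the centre of its underside. It rests on the two ribs of one of the two seats of the black tray.
- silver_a: Silver bangle lying flat in a bay of the box: ring 80 mm outer, 66 mm inner diameter, 8 mm high; origin at the centre of its underside.
- silver_b: The other silver bangle, just like silver_a, in another bay of the box.
- box: Open carved sandalwood box, fixed, 134 (x) by 316 mm (y): three bays along y, 104 mm apart; two hold silver bangles, one is empty. Origin under the middle bay on the counter, x from the open front to the back. Floor 5 mm thick from x = -65 mm, no front wall; back wall (inner face x = 62 mm), ends and 4 mm partitions 26 mm high. Ribs: see bay1.
- bay1 (a point): Centre of the bay at the box's -y end, at the height of the rib tops (21 mm above the counter); axes as the box. Each bay has two ribs along x, 6 mm wide, at y = +-28 mm from its centre line (50 mm clear between them), from x = -60 mm to the back wall; the bangle lies across them.
- bay2 (a point): The same for the middle bay.
- bay3 (a point): The same for the bay at the box's +y end.
- tray: Black plastic tray, fixed, 134 (x) by 212 mm (y), made like the box (same open front, floor, walls and ribs) but with two ribbed seats at y = +-52 mm and no partition between them; one holds the glass bangle, the other the bell. Origin under its centre on the counter; x from the open front to the back wall.
- bell: Brass hand bell standing on the ribs of the tray's other seat: 72 mm across the mouth, 84 mm tall; origin at the centre of its underside.
- cone: Dark wooden bangle-sizing cone standing on the counter between the tray and the box: foot 54 mm across, 120 mm tall; origin at the centre of its underside.
Mind the look-alikes: they are no part of the job. What is meant by the lifter is not green, and is the smaller of those in its own colour.

How it is judged:
By the outcome, as a careful person would: the job done as asked, in the order asked, and still so for the second after the job is handed in, with the robot touching nothing.
It also fails if it takes over 70 s, if anything falls off the work surface, if the arm or the gripper's body presses on something with over 40 N, if the wrist force passes 120 N, or if a joint passes its speed limit or range.

### The arm

A 6-joint arm with a two-finger parallel gripper is mounted at the origin on the work surface. World frame = base frame: x ahead of the robot, y to its left, z up, the work surface at z = 0. Lengths are in m, angles in rad, forces in N, time in s.
With the tool pointing down it reaches from about 0.35 to 0.775 m from the base axis. Payload 5.5 kg.
Tool frame: the origin (TCP) lies on the centre line of the jaws, within the pads' length; the fingertips stand 11 mm ahead of it and the grasp point (between the pads) lies 8 mm behind it; z points along the fingers, y is the line along which they close (so a half turn about z gives the same grasp; the last joint's range is limited). The gripper opens to 85 mm and grips with 20 to 120 N. Pads are 22 mm wide; open, the fingers measure 114 mm over their backs; the gripper's body (76 mm by 85 mm) begins 54 mm behind the grasp point. The pads swing forward as they close: fully open they stand 13 mm farther back than shut.
Start: joints at [-1.359, 0.313, 0.046, 1.304, 0, 1.431], TCP at [0.198, -0.54, 0.242] pointing down, gripper open.
Joint ranges: [-2.76, 2.76], [-0.86, 1.69], [-1.03, 1.26], [-2.2, 2.34], [-1.47, 1.5], [-3.14, 3.14]. Speed limits (rad/s): [2.57, 2.57, 3.14, 3.14, 3.14, 3.14].

### API

Orientations are given as a unit quaternion [w, x, y, z].
In Python, from workcell import env, viewer, order, models gives the robot as it stands.
- The arm moves only by the tool drive_tool, never from a script. Its argument "series" is a list that holds one entry, the list of rows, each a list of 6 numbers: the shift along the tool's x, y, z each as a share of 120 mm, from -1 to 1, then the turn, a rotation vector about the tool's x, y, z each as a share of 180 degrees, from -1 to 1. A call has 1 to 20 rows; each row shifts and turns the commanded pose from where the row before left it, along the tool's axes as they then stand; what a row does not reach is not made up. A row lasts 1/8 s, in which the tool goes at most 62.5 mm and 10.7 degrees, less where a joint would pass 70% of its speed; a pose out of reach is approached as far as the arm can. A call with a number of a shift or a turn outside -1 to 1 is refused whole. A call with a gripper value outside its range is refused whole. "jaw" is the opening, from -1 (shut) to 1 (fully open), set as the call begins (left out, the last holds). The fingers move at their own pace and stop on an object; "grip_force" is the grip in N (left out, the last holds). Time passes only in rows, so rows that do not move let the fingers close. It gives the time, the measured TCP pose, the force, the opening and the grip force at its end, in the units of the state.
- env.get_state(): the state, without advancing time (a new reading comes with each control period).
- viewer.read_camera(name): name is "side" or "top" or "wrist"; returns the picture (420x560x3 uint8, red, green, blue); there is no depth.
- viewer.camera_info(name): a dict with "intrinsics" (3x3 intrinsics, pixels), "R" (3x3) and "t" (3): a world point X has camera coordinates R X + t; the wrist camera has in their place "T_tool_cam" (4x4, takes a point from camera to tool coordinates, whose origin is the TCP and whose axes are the flange's). Camera axes: x right, y down, z forward; pixel columns grow to the right and rows downward; lengths in m; the calibration is good to about 2 mm. A picture is of the moment at which its call begins: read the wrist's pose just before it. camera_info takes no time and is no camera call.
- order.hand_in(): hands the job in; it is judged then, once.
Trained networks look in the newest picture that a camera, given by its name, has taken for a name from the list of things; names that differ only in an ending like _2 or _b are one class to them, and where a whole thing is asked for, a point or a joint stands for the part that bears it (a point fixed in the world has none). Each returns a list of dicts, best first, with "score" (0 to 1); they miss things now and then, are a little off and sometimes report something else, mostly with a low value. They report only what shows in the picture. A call takes as long as a camera call. They do not tell look-alikes from the thing itself.
- models.silhouettes(label, camera): "region" (420x560 bool, what is visible of it) and "location" ([column, row] in pixels, amid what is visible of it).
The state is a dict: "clock": time; "joint_pos": joint angles; "qvel": joint speeds; "tau": joint torques, N m; "tcp_pos": TCP position; "orientation": TCP orientation; "wrist_force": force on the tool from outside, world axes, zero at the start; "ft_torque": the same for the moment, N m; "finger_gap": finger opening in m; "grip_force": force on a finger pad.
Only numpy, scipy, OpenCV 4.12 (cv2) and the standard library are available. Lean on these libraries where they do the work, as an engineer would, in place of code of your own. Each camera call takes 0.05 s, during which the arm holds its last target. There are 200 camera calls.

## Working session

There is one attempt and no reset: what is moved stays moved. The work goes in short steps, Python scripts to look and compute and a tool call to move; the robot and the scene stay as the last step left them, time stands still between calls to the robot, and variables do not carry over. Pictures are saved under pics/ and viewed, at most 12 in all, crops included, and the job is handed in when it is done.

Besides the shell and the picture viewer there is one more tool, called after ">>>" as a command line: name --argument value ..., lists and objects as JSON in quotes. drive_tool: Moves the arm, as the interface text tells. Its arguments: {"type":"object","properties":{"series":{"type":"array"},"jaw":{"type":"number"},"grip_force":{"type":"number"}},"required":["series"]}

```bash
ls; mkdir -p pics; python3 - <<'E'
from workcell import env,viewer,order,models
import cv2,numpy as np
s=env.get_state();print(s)
for c in ['top','side','wrist']:
    im=viewer.read_camera(c);cv2.imwrite(f'pics/{c}0.png',im[:,:,::-1]);print(c,viewer.camera_info(c))
    for n in ['lifter','glass_bangle','silver_a','box','tray','bell','cone']:
        for d in models.silhouettes(n,c):
            print(c,n,round(d['score'],2),np.round(d['location']),d['region'].sum())
E
```

```text
pics
{'clock': 0.0, 'joint_pos': array([-1.35861674e+00,  3.14007010e-01,  4.49804740e-02,  1.30359034e+00,
        5.07114953e-06,  1.43120219e+00]), 'qvel': array([-2.99933457e-04,  2.65469561e-05,  8.07653674e-04,  3.49270428e-05,
       -4.16463205e-04,  6.57161686e-04]), 'tau': array([-1.78106799e-03, -4.80623674e+01,  2.98533475e+01,  1.92245393e-02,
       -3.80602578e-04,  5.62274110e-06]), 'tcp_pos': array([ 0.19801614, -0.53931055,  0.2414057 ]), 'orientation': array([-9.09768101e-04,  9.84571334e-01,  1.74981312e-01, -3.04952246e-05]), 'wrist_force': array([ 0.3983992 , -0.10212789, -0.27875346]), 'ft_torque': array([ 0.03800695,  0.02516547, -0.03182316]), 'grip_force': 0.0, 'finger_gap': 0.08562687619575512}
top {'intrinsics': array([[523.41871826,   0.        , 285.50583755],
       [  0.        , 523.41871826, 218.39651936],
       [  0.        ,   0.        ,   1.        ]]), 'R': array([[-0.02370116, -0.99965747, -0.01109919],
       [-0.99838623,  0.02424121, -0.05135472],
       [ 0.05160619,  0.00986411, -0.9986188 ]]), 't': array([0.00154493, 0.4368955 , 1.194694
[... 1049 characters left out ...]
. 245.] 420
side box 0.72 [358. 296.] 8316
side tray 0.69 [306. 162.] 1750
side bell 0.69 [305. 139.] 497
side bell 0.27 [250. 241.] 1441
side cone 0.62 [328. 198.] 802
wrist {'intrinsics': array([[355.60921151,   0.        , 286.36151322],
       [  0.        , 355.60921151, 209.00178644],
       [  0.        ,   0.        ,   1.        ]]), 'T_tool_cam': array([[-1.31426029e-04, -9.55317225e-01, -2.95582445e-01,
         7.67232536e-02],
       [ 9.99999507e-01,  1.65400337e-04, -9.79204819e-04,
        -6.96461520e-04],
       [ 9.84340667e-04, -2.95582428e-01,  9.55316732e-01,
        -1.31566560e-01],
       [ 0.00000000e+00,  0.00000000e+00,  0.00000000e+00,
         1.00000000e+00]])}
```

```bash
python3 - <<'E'
import cv2
a=cv2.imread('pics/top0.png');cv2.imwrite('pics/topz.png',cv2.resize(a[70:340,60:560],None,fx=1.6,fy=1.6,interpolation=cv2.INTER_CUBIC))
E
```

```text
(no output)
```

View pics/topz.png

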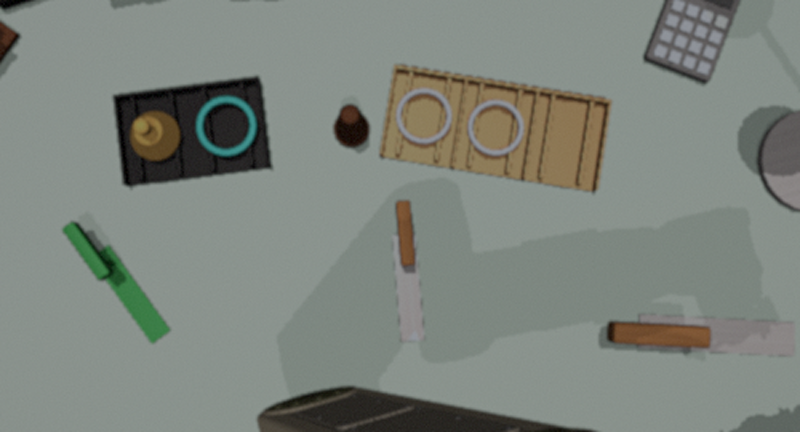

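View pics/side0.png

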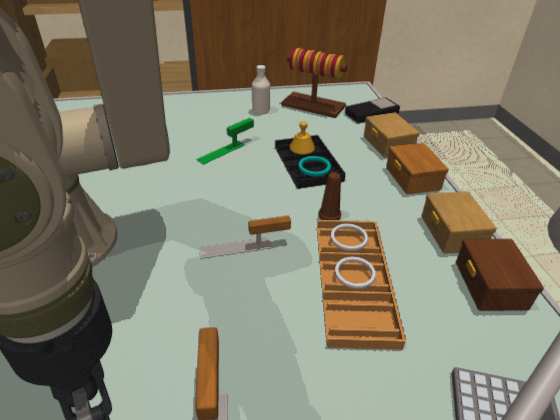

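Top picture (full-image pixels): three lifter candidates are the green one (133,246), the small brown one (314,242) and the large brown one (501,278). I choose the small brown one at (314,242); its blade points towards the robot. The glass bangle is at (201,148), the bell at (157,153) and the cone at (278,150). The silver bangles are at (325,143) and (370,149), and the empty bay is the right-hand one, at about (415,157), which is bay1. The side view agrees.

```bash
cat > h.py <<'E'
from workcell import env,viewer,order,models
import cv2,numpy as np
from scipy.optimize import minimize
from scipy.spatial.transform import Rotation as Ro
def cam(name):
    i=viewer.camera_info(name)
    if 'R' in i: return i['intrinsics'],i['R'],i['t']
    s=env.get_state();q=s['orientation'];T=np.eye(4);T[:3,:3]=Ro.from_quat(q[[1,2,3,0]]).as_matrix();T[:3,3]=s['tcp_pos']
    M=np.linalg.inv(T@i['T_tool_cam']);return i['intrinsics'],M[:3,:3],M[:3,3]
def proj(c,X):
    p=(c[1]@np.asarray(X,float).T).T+c[2];p=p@c[0].T;return p[:,:2]/p[:,2:]
def unproj(c,uv,z):
    d=c[1].T@np.linalg.inv(c[0])@np.array([uv[0],uv[1],1.]);o=-c[1].T@c[2];return o+d*(z-o[2])/d[2]
def bx(x0,x1,y0,y1,z0,z1): return np.array([[x,y,z] for x in(x0,x1) for y in(y0,y1) for z in(z0,z1)])/1e3
a=np.linspace(0,2*np.pi,49)[:-1]
def cyl(r,z0,z1): return np.array([[r*np.cos(t),r*np.sin(t),z] for z in(z0,z1) for t in a])/1e3
M={'lifter':[bx(-10,145,-17,17,0,3),bx(12,20,-7,7,3,40),bx(-53,37,-10,10,40,66)],
 'box':[bx(-67,67,-158,158,0,26)],'tray':[bx(-67,67,-106,106,0,26)],
 'glass_bangle':[cyl(43,0,10)],'silver_a':[cyl(40,0,8)]}
def render(c,name,p,z=0,s=8):
    m=np.zeros((420,560),np.uint8);C,S=np.cos(p[2]),np.sin(p[2])
    R=np.array([[C,-S,0],[S,C,0],[0,0,1]])
    m=np.zeros((420*2,560*2),np.uint8)
    for h in M[name]:
        uv=proj(c,h@R.T+[p[0],p[1],z]);u=cv2.convexHull(((uv+.5)*2-.5).astype(np.float32))
        cv2.fillConvexPoly(m,np.round(u*16).astype(np.int32),255,cv2.LINE_AA,4)
    return cv2.resize(m,(560,420),interpolation=cv2.INTER_AREA)/255.
def fit(obs,name,p0,z=0,ring=False):
    # obs: list of (cam,mask float)
    def f(p):
        t=0
        for c,m in obs:
            r=render(c,name,p,z);t+=1-np.minimum(r,m).sum()/np.maximum(r,m).sum()
        return t/len(obs)
    p0=np.array(p0,float);best=None
    for k in range(3):
        r=minimize(f,p0,method='Nelder-Mead',options=dict(initial_simplex=np.vstack([p0]+[p0+d for d in np.diag([.015,.015,.1])/(k+1)]),xatol=1e-4,fatol=1e-5));p0=r.x
    return r.x,r.fun
def fill(m):
    cs,_=cv2.findContours(m.astype(np.uint8),cv2.RETR_EXTERNAL,cv2.CHAIN_APPROX_NONE);o=np.zeros(m.shape,np.uint8)
    cv2.drawContours(o,[max(cs,key=cv2.contourArea)],-1,1,-1);return o.astype(float)
E
python3 - <<'E'
from h import *
C={c:cam(c) for c in('top','side')}
I={c:viewer.read_camera(c) for c in C}
near={'lifter':{'top':(314,242),'side':(252,242)},'box':{'top':(374,148),'side':(358,296)},'tray':{'top':(182,153),'side':(306,162)}}
def pick(n,c,xy): return min(models.silhouettes(n,c),key=lambda d:np.hypot(*(np.array(d['location'])-xy)))['region']
for n in near:
    mk={c:pick(n,c,near[n][c]) for c in C}
    if n!='lifter': mk={c:cv2.convexHull(np.argwhere(mk[c])[:,::-1].astype(np.int32)) if 0 else fill(mk[c]) for c in C}
    x0=unproj(C['top'],near[n]['top'],.02)
    for cs in (['top'],['side'],['top','side']):
        p,e=fit([(C[c],mk[c].astype(float)) for c in cs],n,[x0[0],x0[1],3.14 if n=='lifter' else 0]);print(n,cs,np.round(p,4),round(e,3))
for c in C:
    h=cv2.cvtColor(I[c],cv2.COLOR_RGB2HSV);m=cv2.inRange(h,(82,110,60),(100,255,255))
    k,l,st,ce=cv2.connectedComponentsWithStats(m);j=1+np.argmax(st[1:,4]);g=fill(l==j);print(c,st[j],ce[j])
    p,e=fit([(C[c],g)],'glass_bangle',[*unproj(C[c],ce[j],.026)[:2],0],z=.021);print('bangle',c,np.round(p[:2],4),round(e,3))
im=I['top'][190:310,265:365];cv2.imwrite('pics/crop.png',cv2.resize(im,None,fx=5,fy=5,interpolation=cv2.INTER_CUBIC)[:,:,::-1])
E
```

```text
lifter ['top'] [ 0.3809 -0.0727  3.14  ] 1.0
lifter ['side'] [ 0.3809 -0.0727  3.14  ] 1.0
lifter ['top', 'side'] [ 0.3809 -0.0727  3.14  ] 1.0
box ['top'] [ 0.5911 -0.2046 -0.1893] 0.03
box ['side'] [ 0.5943 -0.2041 -0.1922] 0.022
box ['top', 'side'] [ 0.5927 -0.2045 -0.1914] 0.034
tray ['top'] [0.5969 0.2319 0.0982] 0.033
tray ['side'] [0.5999 0.2345 0.0951] 0.228
tray ['top', 'side'] [0.5981 0.2325 0.0982] 0.135
top [182 129  39  39 560] [200.99464286 148.24107143]
bangle top [0.6019 0.1811] 0.03
side [298 156  33  20 341] [314.17888563 165.40762463]
bangle side [0.605  0.1833] 0.068
```

View pics/crop.png

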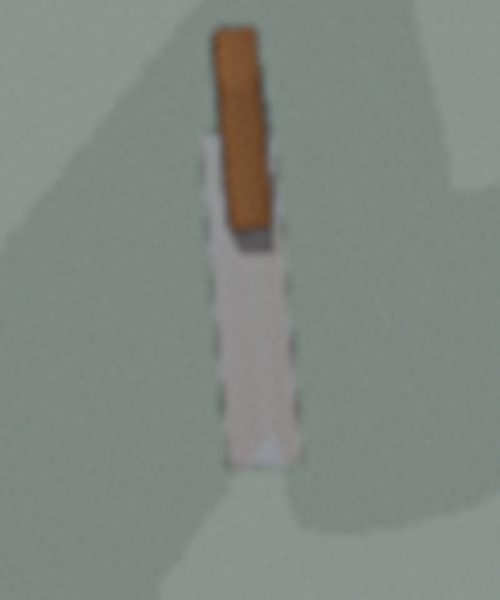

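The crop shows the small brown lifter: the grip runs from about (312,196) to (315,236) and the blade tip is at about (318,283), pointing at the robot. Next I work out its pose and where to go.

```bash
python3 - <<'E'
from h import *
c=cam('top');f=lambda u,v,z:unproj(c,((u+.5)/5-.5+265,(v+.5)/5-.5+190),z)
tl,tr,rl=f(230,467,.003),f(300,462,.003),f(205,135,.003)
tip=(tl+tr)/2;print('tip',tip,'w',np.linalg.norm(tl-tr),'len',np.linalg.norm(tl-rl))
d=tl-rl;y=np.arctan2(d[1],d[0]);print('yaw',y)
g1,g2=f(234,27,.066),f(250,231,.066);print('grip',g1,g2,np.linalg.norm(g1-g2),np.arctan2(*(g2-g1)[[1,0]]))
o=tip-.145*np.array([np.cos(y),np.sin(y),0]);print('origin from tip',o)
print([(round(x['score'],2),np.round(x['location'])) for cc in('top','side') for _ in [viewer.read_camera(cc)] for x in models.silhouettes('lifter',cc)])
for cc in('top','side'):
    viewer.read_camera(cc);C=cam(cc)
    for x in models.silhouettes('lifter',cc):
        p0=[o[0],o[1],y]
        r=render(C,'lifter',p0)
        if (r*x['region']).sum()>200: print(cc,fit([(C,x['region'].astype(float))],'lifter',p0))
s=env.get_state();print(s['clock'])
E
```

```text
tip [ 0.28761373 -0.07926358  0.003     ] w 0.03232129438833484 len 0.153621519598908
yaw -3.092240818096064
grip [ 0.48418869 -0.06773216  0.066     ] [ 0.39420304 -0.07239     0.066     ] 0.09010611835027199 -3.0898768444324247
origin from tip [ 0.43243719 -0.07211046  0.003     ]
[(0.8, array([313., 242.])), (0.79, array([135., 243.])), (0.77, array([501., 276.])), (0.88, array([251., 243.])), (0.76, array([234., 137.])), (0.56, array([210., 381.])), (0.19, array([344., 243.]))]
top (array([ 0.43185578, -0.07059495, -3.08556716]), np.float64(0.06265702229526726))
side (array([ 0.43508146, -0.07016501, -3.09068086]), np.float64(0.1273303612783696))
2.0
```

```bash
cat >> h.py <<'E'
def plan(pos,yaw):
    """tool-axis shares: turn first, then shift (tool pointing down, tool x at yaw)"""
    s=env.get_state();q=s['orientation'];R=Ro.from_quat(q[[1,2,3,0]])
    c,n=np.cos(yaw),np.sin(yaw);G=Ro.from_matrix([[c,n,0],[n,-c,0],[0,0,-1]])
    rv=(R.inv()*G).as_rotvec();d=G.inv().apply(np.array(pos)-s['tcp_pos'])
    print('t',s['clock'],'tcp',np.round(s['tcp_pos'],4),'F',np.round(s['wrist_force'],1),'gap',round(s['finger_gap'],4),'j',np.round(s['joint_pos'],2))
    print('turn shares',np.round(rv/np.pi,4),'deg',np.round(np.degrees(rv),1),'| shift shares',np.round(d/.12,4),'mm',np.round(d*1e3,1))
E
python3 - <<'E'
from h import *
plan([.433,-.071,.20],.053)
E
```

```text
t 2.0 tcp [ 0.1982 -0.5398  0.2423] F [-0.1  0.6  0.8] gap 0.0851 j [-1.36  0.31  0.05  1.3   0.    1.43]
turn shares [ 0.     -0.      0.0951] deg [ 0.  -0.  17.1] | shift shares [ 2.1613 -3.7977  0.3527] mm [ 259.4 -455.7   42.3]
```

>>> drive_tool --series '[[[0,0,0,0,0,0.0475],[0,0,0,0,0,0.0475],[0.18,-0.316,0.03,0,0,0],[0.18,-0.316,0.03,0,0,0],[0.18,-0.316,0.03,0,0,0],[0.18,-0.316,0.03,0,0,0],[0.18,-0.316,0.03,0,0,0],[0.18,-0.316,0.03,0,0,0],[0.18,-0.316,0.03,0,0,0],[0.18,-0.316,0.03,0,0,0],[0.18,-0.316,0.03,0,0,0],[0.18,-0.316,0.03,0,0,0],[0.18,-0.316,0.03,0,0,0],[0.18,-0.316,0.03,0,0,0],[0,0,0,0,0,0],[0,0,0,0,0,0]]]' --jaw 1

```text
clock: 4.0
tcp_pos: [0.4326, -0.0716, 0.1991]
orientation: [0.0, 1.0, 0.027, -0.0]
wrist_force: [-0.7, 0.0, -0.1]
finger_gap: 0.0855
grip_force: 0.0
```

```bash
python3 - <<'E'
from h import *
plan([.433,-.071,.045],.053)
C=cam('wrist');im=viewer.read_camera('wrist')
for n in('lifter',):
  for x in models.silhouettes('lifter','wrist'):
    print(x['score'],x['location'],x['region'].sum())
    print(fit([(C,x['region'].astype(float))],'lifter',[.433,-.071,-3.088]))
r=render(C,'lifter',[.433,-.071,-3.088]);o=im.copy();o[cv2.morphologyEx((r>.5).astype(np.uint8),cv2.MORPH_GRADIENT,np.ones((2,2)))>0]=(255,0,0)
cv2.imwrite('pics/w1.png',o[:,:,::-1])
E
```

```text
t 4.0 tcp [ 0.4326 -0.0716  0.1991] F [-0.7  0.  -0.1] gap 0.0855 j [-0.35  0.07 -0.36  1.14 -0.    2.74]
turn shares [0.0002 0.     0.0004] deg [0.  0.  0.1] | shift shares [ 0.0034 -0.0049  1.2845] mm [  0.4  -0.6 154.1]
0.94 [284.0, 223.0] 6133
(array([ 0.43455097, -0.07000862, -3.0823697 ]), np.float64(0.03324629701733728))
0.7 [440.6, 45.2] 21120
(array([ 0.433, -0.071, -3.088]), np.float64(1.0))
```

View pics/w1.png

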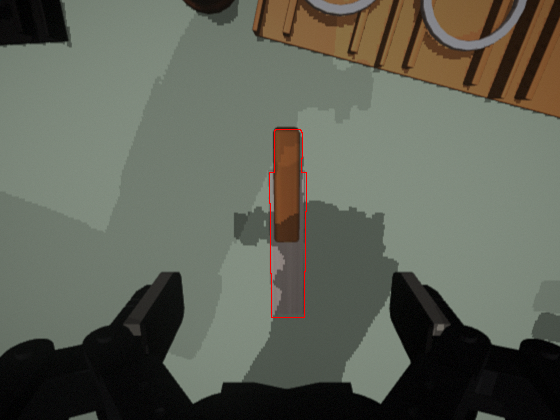

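The wrist view shows the lifter at (288,220), lined up with the model overlay to within about 2 mm. The box front, with its ribs and silver bangles, is at the top right. Going down to grip.

>>> drive_tool --series '[[[0.016,-0.01,0.25,0,0,0],[0,0,0.25,0,0,0],[0,0,0.25,0,0,0],[0,0,0.25,0,0,0],[0,0,0.18,0,0,0],[0,0,0.1,0,0,0],[0,0,0,0,0,0],[0,0,0,0,0,0]]]'

```text
clock: 5.1
tcp_pos: [0.4352, -0.0709, 0.0463]
orientation: [0.0, 1.0, 0.026, 0.001]
wrist_force: [0.1, 0.0, -0.3]
finger_gap: 0.086
grip_force: 0.0
```

>>> drive_tool --series '[[[0,0,0,0,0,0],[0,0,0,0,0,0],[0,0,0,0,0,0],[0,0,0,0,0,0],[0,0,0,0,0,0],[0,0,0,0,0,0],[0,0,0,0,0,0],[0,0,0,0,0,0]]]' --jaw -1 --grip_force 90

```text
clock: 6.1
tcp_pos: [0.4348, -0.0704, 0.0457]
orientation: [0.0, 1.0, 0.027, 0.0]
wrist_force: [-1.3, -0.2, 5.1]
finger_gap: 0.0189
grip_force: 88.0
```

>>> drive_tool --series '[[[0,0,-0.05,0,0,0],[0,0,-0.15,0,0,0],[0,0,-0.27,0,0,0],[0,0,-0.27,0,0,0],[0,0,-0.27,0,0,0],[0,0,-0.27,0,0,0],[0,0,0,0,0,-0.03],[0,0,0,0,0,-0.05],[0,0,0,0,0,-0.05],[0,0,0,0,0,-0.05],[0,0,0,0,0,-0.05],[0,0,0,0,0,-0.05],[0,0,0,0,0,-0.05],[0,0,0,0,0,-0.05],[0,0,0,0,0,-0.05],[0,0,0,0,0,-0.05],[0,0,0,0,0,-0.05],[0,0,0,0,0,-0.05],[0,0,0,0,0,-0.05],[0,0,0,0,0,-0.05]]]'

```text
clock: 8.6
tcp_pos: [0.4341, -0.0702, 0.1988]
orientation: [-0.0, 0.456, 0.89, -0.0]
wrist_force: [-0.2, -0.2, -0.5]
finger_gap: 0.0184
grip_force: 87.9
```

>>> drive_tool --series '[[[0,0,0,0,0,-0.05],[0,0,0,0,0,-0.05],[0,0,0,0,0,-0.05],[0,0,0,0,0,-0.05],[0,0,0,0,0,-0.05],[0,0,0,0,0,-0.05],[0,0,0,0,0,-0.05],[0,0,0,0,0,-0.03],[0,0,0,0,0,0]]]'

```text
clock: 9.72
tcp_pos: [0.4342, -0.0702, 0.1989]
orientation: [-0.0, -0.12, 0.993, 0.0]
wrist_force: [-0.4, -0.0, -0.8]
finger_gap: 0.0188
grip_force: 87.9
```

```bash
python3 - <<'E'
from h import *
plan([.373,.159,.15],np.pi+.098)
E
```

```text
t 9.725 tcp [ 0.4342 -0.0702  0.1989] F [-0.4 -0.  -0.8] gap 0.0188 j [-0.34  0.07 -0.36  1.14 -0.   -0.58]
turn shares [ 0.0001 -0.0003  0.0454] deg [ 0.  -0.   8.2] | shift shares [0.3205 1.9509 0.4072] mm [ 38.5 234.1  48.9]
```

>>> drive_tool --series '[[[0,0,0,0,0,0.0454],[0.046,0.279,0.058,0,0,0],[0.046,0.279,0.058,0,0,0],[0.046,0.279,0.058,0,0,0],[0.046,0.279,0.058,0,0,0],[0.046,0.279,0.058,0,0,0],[0.046,0.279,0.058,0,0,0],[0.046,0.279,0.058,0,0,0],[0,0,0,0,0,0],[0,0,0,0,0,0]]]'

```text
clock: 10.98
tcp_pos: [0.3729, 0.1589, 0.1504]
orientation: [0.0, -0.049, 0.999, -0.0]
wrist_force: [-0.2, 0.1, 0.0]
finger_gap: 0.019
grip_force: 88.2
```

```bash
cat > look.py <<'E'
from h import *
def ribs(box,yc):
    C,S=np.cos(box[2]),np.sin(box[2]);R=np.array([[C,-S,0],[S,C,0],[0,0,1]]);L=[]
    for y in yc:
        for e in(-28-3,-28+3,28-3,28+3): L.append(np.array([[-60,y+e,21],[62,y+e,21]])/1e3@R.T+[box[0],box[1],0])
    return L
def draw(im,c,segs,col):
    for s in segs:
        p=np.round(proj(c,s)).astype(int);cv2.line(im,tuple(map(int,p[0])),tuple(map(int,p[1])),col,1)
def circ(im,c,x,y,z,r,col):
    p=np.round(proj(c,cyl(r,0,0)[:48]+[x,y,z])).astype(np.int32);cv2.polylines(im,[p],True,col,1)
def lift(c,dz=-.0457):
    # tool-frame lifter origin directly below the TCP, x=-tool x
    s=env.get_state();q=s['orientation'];R=Ro.from_quat(q[[1,2,3,0]]).as_matrix();t=s['tcp_pos']
    P=np.array([[-10,-17,0],[145,-17,0],[145,17,0],[-10,17,0],[-10,-17,0]])/1e3
    T=P*[-1,1,1]+[0,0,.0457];return proj(c,T@R.T+t)
E
python3 - <<'E'
from look import *
plan([.373,.159,.06],np.pi+.098)
C=cam('wrist');im=viewer.read_camera('wrist');o=im.copy()
TR=[.599,.2325,.098];draw(o,C,ribs(TR,[-.052*1000]),(255,0,0));circ(o,C,.603,.182,.031,43,(255,255,0))
cv2.polylines(o,[np.round(lift(C)).astype(np.int32)],True,(255,0,255),1)
cv2.imwrite('pics/w2.png',o[:,:,::-1])
E
```

```text
t 10.975 tcp [0.3729 0.1589 0.1504] F [-0.2  0.1  0. ] gap 0.019 j [ 0.2   0.04 -0.52  1.01 -0.    0.11]
turn shares [-0.0002 -0.      0.0002] deg [-0. -0.  0.] | shift shares [-7.000e-04  8.000e-04  7.533e-01] mm [-0.1  0.1 90.4]
```

View pics/w2.png

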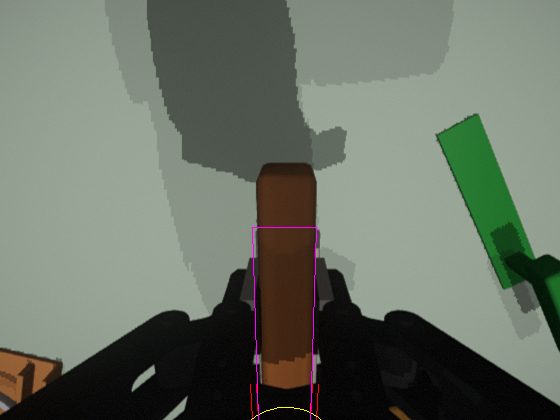

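The camera faces back over the hand. It shows the grip at (287,275) square in the jaws and the green look-alike well clear at the right. I'll lower to insertion height in front of the tray and check the blade against the tray with the fixed cameras.

>>> drive_tool --series '[[[0,0,0.2,0,0,0],[0,0,0.25,0,0,0],[0,0,0.2,0,0,0],[0,0,0.137,0,0,0],[0,0,0,0,0,0],[0,0,0,0,0,0]]]'

```text
clock: 11.78
tcp_pos: [0.3737, 0.1586, 0.0566]
orientation: [0.0, -0.049, 0.999, -0.0]
wrist_force: [0.7, 0.0, 0.0]
finger_gap: 0.0188
grip_force: 88.2
```

```bash
python3 - <<'E'
from look import *
plan([.373,.159,.056],np.pi+.098)
out=[]
for n in('top','side'):
    C=cam(n);im=viewer.read_camera(n);o=cv2.resize(im,None,fx=3,fy=3,interpolation=cv2.INTER_CUBIC)
    K=np.diag([3,3,1.])@C[0];K[:2,2]+=1;C3=(K,C[1],C[2])
    TR=[.599,.2325,.098];draw(o,C3,ribs(TR,[-52,52]),(255,0,0));circ(o,C3,.603,.182,.031,43,(255,255,0))
    cv2.polylines(o,[np.round(lift(C3)).astype(np.int32)],True,(255,0,255),1)
    b=proj(C3,[[.53,.18,.02]])[0].astype(int);x,y=max(b[0]-200,0),max(b[1]-280,0)
    out.append(o[y:y+560,x:x+400])
cv2.imwrite('pics/f3.png',np.hstack(out)[:,:,::-1])
E
```

```text
t 11.775 tcp [0.3737 0.1586 0.0566] F [0.7 0.  0. ] gap 0.0188 j [ 0.2   0.15 -0.67  0.76 -0.    0.11]
turn shares [-0.      0.0003 -0.0001] deg [-0.   0.1 -0. ] | shift shares [0.0052 0.0036 0.0046] mm [0.6 0.4 0.6]
```

View pics/f3.png

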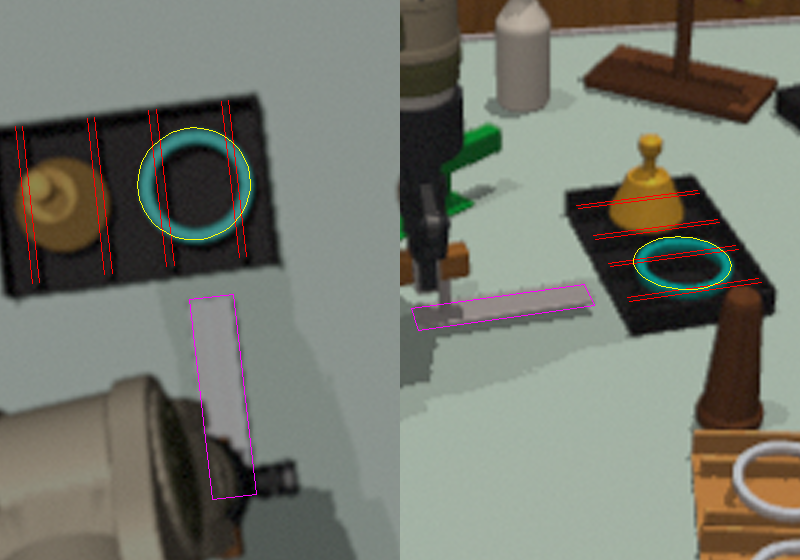

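```bash
python3 - <<'E'
from look import *
from scipy.optimize import least_squares
s=env.get_state();t=s['tcp_pos'];R=Ro.from_quat(s['orientation'][[1,2,3,0]]).as_matrix()
P=np.array([[35,-17,3],[145,-17,3],[145,17,3],[35,17,3]])/1e3
for n in('top','side'):
    C=cam(n);im=viewer.read_camera(n).astype(int)
    q=proj(C,(P*[-1,1,-1]+[0,0,.0457])@R.T+t)
    roi=np.zeros((420,560),np.uint8);cv2.fillConvexPoly(roi,np.round(q).astype(np.int32),1);
    ring=cv2.dilate(roi,np.ones((15,15)))
    d=im[:,:,0]-im[:,:,1];inn=np.median(d[cv2.erode(roi,np.ones((5,5)))>0]);out=np.median(d[(ring>0)&(cv2.dilate(roi,np.ones((7,7)))==0)])
    m=((d>(inn+out)/2)&(ring>0)).astype(np.uint8)
    m=cv2.morphologyEx(m,cv2.MORPH_OPEN,np.ones((3,3)))
    print(n,inn,out,roi.sum(),m.sum());
    r=cv2.minAreaRect(np.argwhere(m)[:,::-1].astype(np.int32));print('obs',np.round(sorted(cv2.boxPoints(r).tolist()),1).tolist());print('pred',np.round(q,1).tolist())
    ys,xs=np.nonzero(m);print('max col',xs.max(),'min row',ys.min(),'tip rows at',[ (x,ys[xs==x].min(),ys[xs==x].max()) for x in range(xs.max()-8,xs.max()+1,2)] if n=='side' else [(y,xs[ys==y].min(),xs[ys==y].max()) for y in range(ys.min(),ys.min()+12,3)])
E
```

```text
top -1.0 -10.0 755 992
obs [[191.2, 187.4], [196.7, 241.7], [213.8, 185.1], [219.2, 239.5]]
pred [[218.6, 231.4], [213.1, 184.1], [198.5, 185.9], [203.9, 233.2]]
max col 219 min row 186 tip rows at [(186, np.int64(205), np.int64(212)), (189, np.int64(199), np.int64(213)), (192, np.int64(199), np.int64(213)), (195, np.int64(199), np.int64(214))]
side 8.0 -13.0 354 480
obs [[231.3, 169.2], [233.1, 184.8], [288.7, 162.6], [290.5, 178.2]]
pred [[243.1, 182.9], [284.5, 176.9], [280.9, 169.9], [240.4, 175.6]]
max col 289 min row 163 tip rows at [(281, np.int64(171), np.int64(178)), (283, np.int64(175), np.int64(177)), (285, np.int64(163), np.int64(166)), (287, np.int64(163), np.int64(169)), (289, np.int64(165), np.int64(169))]
```

The blade lies within 1–2 px of the prediction in both views, lined up with the bangle and below the rib tops. Sliding in.

>>> drive_tool --series '[[[-0.05,0.004,0,0,0,0],[-0.1,0,0,0,0,0],[-0.1,0,0,0,0,0],[-0.1,0,0,0,0,0],[-0.1,0,0,0,0,0],[-0.1,0,0,0,0,0],[-0.1,0,0,0,0,0],[0,0,0,0,0,0]]]'

```text
clock: 12.98
tcp_pos: [0.4517, 0.1673, 0.0559]
orientation: [0.0, -0.049, 0.999, 0.0]
wrist_force: [0.0, 0.4, -0.9]
finger_gap: 0.0188
grip_force: 88.2
```

>>> drive_tool --series '[[[-0.1,0,0,0,0,0],[-0.1,0,0,0,0,0],[-0.1,0,0,0,0,0],[-0.1,0,0,0,0,0],[-0.06,0,0,0,0,0],[-0.03,0,0,0,0,0],[0,0,0,0,0,0],[0,0,0,0,0,0]]]'

```text
clock: 13.98
tcp_pos: [0.5085, 0.173, 0.0558]
orientation: [-0.0, -0.05, 0.999, -0.0]
wrist_force: [-0.1, 0.4, -0.8]
finger_gap: 0.0187
grip_force: 88.2
```

```bash
python3 - <<'E'
from look import *
plan([.511,.1725,.056],np.pi+.098)
out=[]
for n in('top','side'):
    C=cam(n);im=viewer.read_camera(n);o=cv2.resize(im,None,fx=4,fy=4,interpolation=cv2.INTER_CUBIC)
    K=np.diag([4,4,1.])@C[0];K[:2,2]+=1.5;C3=(K,C[1],C[2])
    cv2.polylines(o,[np.round(lift(C3)).astype(np.int32)],True,(255,0,255),1)
    b=proj(C3,[[.58,.18,.02]])[0].astype(int);x,y=max(b[0]-200,0),max(b[1]-250,0)
    out.append(o[y:y+500,x:x+400])
    h=cv2.cvtColor(im,cv2.COLOR_RGB2HSV);m=cv2.inRange(h,(82,110,60),(100,255,255))
    k,l,st,ce=cv2.connectedComponentsWithStats(m);j=1+np.argmax(st[1:,4]);print(n,st[j],ce[j])
cv2.imwrite('pics/f4.png',np.hstack(out)[:,:,::-1])
E
```

```text
t 13.975 tcp [0.5085 0.173  0.0558] F [-0.1  0.4 -0.8] gap 0.0187 j [ 0.18  0.37 -0.36  0.84 -0.    0.08]
turn shares [-0.     -0.0002  0.0004] deg [-0.  -0.   0.1] | shift shares [-0.0204 -0.0065 -0.0015] mm [-2.5 -0.8 -0.2]
top [188 130  33  37 273] [209.43956044 144.99267399]
side [298 156  33  20 303] [314.25412541 165.24422442]
```

View pics/f4.png

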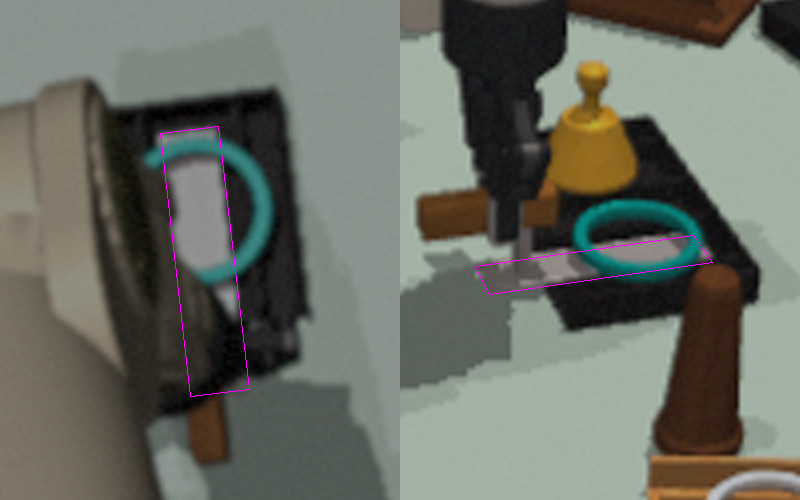

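Top (left) shows the blade under the middle of the ring with the tip about 6 mm past its far side. The side view (right) shows the ring still on its ribs at (635,240). Raising slowly through contact.

>>> drive_tool --series '[[[-0.01,0,-0.02,0,0,0],[0,0,-0.02,0,0,0],[0,0,-0.015,0,0,0],[0,0,-0.015,0,0,0],[0,0,-0.015,0,0,0],[0,0,-0.015,0,0,0],[0,0,-0.02,0,0,0],[0,0,-0.03,0,0,0],[0,0,-0.04,0,0,0],[0,0,-0.05,0,0,0],[0,0,-0.06,0,0,0],[0,0,-0.05,0,0,0],[0,0,-0.03,0,0,0],[0,0,-0.01,0,0,0],[0,0,0,0,0,0],[0,0,0,0,0,0]]]'

```text
clock: 16.08
tcp_pos: [0.51, 0.1732, 0.1025]
orientation: [-0.0, -0.05, 0.999, -0.0]
wrist_force: [-0.1, -1.0, -1.0]
finger_gap: 0.0189
grip_force: 88.2
```

```bash
python3 - <<'E'
from look import *
plan([.388,.161,.103],np.pi+.098)
out=[]
for n in('top','side'):
    C=cam(n);im=viewer.read_camera(n);o=cv2.resize(im,None,fx=4,fy=4,interpolation=cv2.INTER_CUBIC)
    K=np.diag([4,4,1.])@C[0];K[:2,2]+=1.5;C3=(K,C[1],C[2])
    cv2.polylines(o,[np.round(lift(C3)).astype(np.int32)],True,(255,0,255),1)
    b=proj(C3,[[.58,.18,.02]])[0].astype(int);x,y=max(b[0]-200,0),max(b[1]-250,0)
    out.append(o[y:y+500,x:x+400])
cv2.imwrite('pics/f5.png',np.hstack(out)[:,:,::-1])
E
```

```text
t 16.075 tcp [0.51   0.1732 0.1025] F [-0.1 -1.  -1. ] gap 0.0189 j [ 0.18  0.33 -0.29  0.95 -0.    0.08]
turn shares [-0.     -0.0001  0.0004] deg [-0.  -0.   0.1] | shift shares [ 1.0216 -0.0015 -0.0045] mm [122.6  -0.2  -0.5]
```

View pics/f5.png

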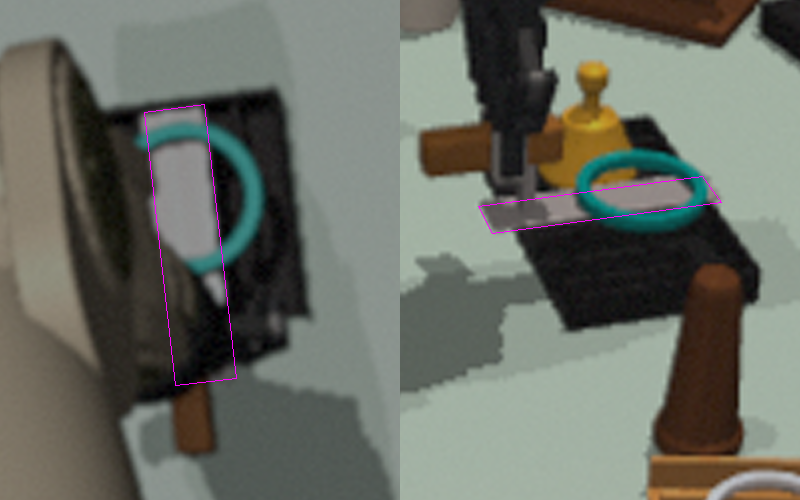

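The ring is up and level on the blade at (650,190) in the side half. Retreating, then turning to the box's angle.

>>> drive_tool --series '[[[0.03,0,0,0,0,0],[0.06,0,0,0,0,0],[0.1,0,0,0,0,0],[0.13,0,0,0,0,0],[0.13,0,0,0,0,0],[0.13,0,0,0,0,0],[0.13,0,0,0,0,0],[0.12,0,0,0,0,0],[0.09,0,0,0,0,0],[0.06,0,0,0,0,0],[0.03,0,0,0,0,0],[0,0,0,0,0,0.005],[0,0,0,0,0,0.01],[0,0,0,0,0,0.015],[0,0,0,0,0,0.016],[0,0,0,0,0,0.016],[0,0,0,0,0,0.015],[0,0,0,0,0,0.01],[0,0,0,0,0,0.005],[0,0,0,0,0,0]]]'

```text
clock: 18.68
tcp_pos: [0.3896, 0.1612, 0.1027]
orientation: [-0.0, 0.095, 0.995, -0.0]
wrist_force: [-0.2, -0.2, -1.7]
finger_gap: 0.0185
grip_force: 88.3
```

```bash
python3 - <<'E'
from look import *
plan([.349,-.2634,.103],np.pi-.191)
E
```

```text
t 18.675 tcp [0.3896 0.1612 0.1027] F [-0.2 -0.2 -1.7] gap 0.0185 j [ 0.2   0.12 -0.57  0.89 -0.    0.39]
turn shares [-0.     -0.      0.0004] deg [-0.  -0.   0.1] | shift shares [-3.3920e-01 -3.5383e+00 -2.8000e-03] mm [-4.070e+01 -4.246e+02 -3.000e-01]
```

>>> drive_tool --series '[[[-0.004,-0.04,0,0,0,0],[-0.008,-0.08,0,0,0,0],[-0.0125,-0.13,0,0,0,0],[-0.017,-0.18,0,0,0,0],[-0.0214,-0.223,0,0,0,0],[-0.0214,-0.223,0,0,0,0],[-0.0214,-0.223,0,0,0,0],[-0.0214,-0.223,0,0,0,0],[-0.0214,-0.223,0,0,0,0],[-0.0214,-0.223,0,0,0,0],[-0.0214,-0.223,0,0,0,0],[-0.0214,-0.223,0,0,0,0],[-0.0214,-0.223,0,0,0,0],[-0.0214,-0.223,0,0,0,0],[-0.0214,-0.223,0,0,0,0],[-0.0214,-0.223,0,0,0,0],[-0.017,-0.18,0,0,0,0],[-0.0125,-0.13,0,0,0,0],[-0.008,-0.08,0,0,0,0],[-0.004,-0.04,0,0,0,0]]]'

```text
clock: 21.18
tcp_pos: [0.3494, -0.2634, 0.1027]
orientation: [-0.0, 0.095, 0.995, 0.0]
wrist_force: [0.2, 0.4, -1.4]
finger_gap: 0.0185
grip_force: 88.2
```

```bash
python3 - <<'E'
from look import *
plan([.4766,-.288,.103],np.pi-.191)
s=env.get_state()
for n in('top','side'):
    C=cam(n);im=viewer.read_camera(n)
    h=cv2.cvtColor(im,cv2.COLOR_RGB2HSV);m=cv2.inRange(h,(82,110,60),(100,255,255))
    k,l,st,ce=cv2.connectedComponentsWithStats(m);j=1+np.argmax(st[1:,4]);print(n,st[j],ce[j])
    g=fill(l==j);p,e=fit([(C,g)],'glass_bangle',[*unproj(C,ce[j],.065)[:2],0],z=s['tcp_pos'][2]-.0427);print('bangle',n,np.round(p[:2],4),round(e,3))
    b=p[:2]-s['tcp_pos'][:2];u=np.array([np.cos(-.191),np.sin(-.191)]);print('along',b@u,'lat',u[0]*b[1]-u[1]*b[0])
E
```

```text
t 21.175 tcp [ 0.3494 -0.2634  0.1027] F [ 0.2  0.4 -1.4] gap 0.0185 j [-0.83  0.15 -0.53  0.89  0.   -0.64]
turn shares [ 0.0001 -0.0001  0.0003] deg [ 0.  -0.   0.1] | shift shares [-1.0799e+00  2.0000e-04 -2.6000e-03] mm [-129.6    0.    -0.3]
top [391 195  38  38 344] [409.46802326 213.77034884]
bangle top [ 0.4386 -0.2831] 0.121
along 0.09132819163685908 lat -0.002373342644653661
side [264 279  49  41 735] [288.17278912 299.6244898 ]
bangle side [ 0.4419 -0.2825] 0.076
along 0.09448745285925089 lat -0.0011876087333011626
```

>>> drive_tool --series '[[[-0.03,0.01,0,0,0,0],[-0.06,0,0,0,0,0],[-0.1,0,0,0,0,0],[-0.13,0,0,0,0,0],[-0.14,0,0,0,0,0],[-0.14,0,0,0,0,0],[-0.14,0,0,0,0,0],[-0.13,0,0,0,0,0],[-0.1,0,0,0,0,0],[-0.07,0,0,0,0,0],[-0.04,0,0,0,0,0],[-0.02,0,0,0,0,0],[0,0,0,0,0,0],[0,0,0,0,0,0]]]'

```text
clock: 23.02
tcp_pos: [0.4791, -0.2869, 0.1028]
orientation: [-0.0, 0.095, 0.995, -0.0]
wrist_force: [-0.3, -0.6, -1.4]
finger_gap: 0.0188
grip_force: 88.2
```

```bash
python3 - <<'E'
from look import *
plan([.4766,-.288,.056],np.pi-.191)
s=env.get_state();out=[]
B={'top':[.5911,-.2046,-.1893],'side':[.5943,-.2041,-.1922]}
for n in('top','side'):
    C=cam(n);im=viewer.read_camera(n)
    h=cv2.cvtColor(im,cv2.COLOR_RGB2HSV);m=cv2.inRange(h,(82,110,60),(100,255,255))
    k,l,st,ce=cv2.connectedComponentsWithStats(m);j=1+np.argmax(st[1:,4]);print(n,st[j])
    g=fill(l==j);p,e=fit([(C,g)],'glass_bangle',[*unproj(C,ce[j],.065)[:2],0],z=s['tcp_pos'][2]-.0427)
    b=B[n];d=p[:2]-b[:2];c,S=np.cos(b[2]),np.sin(b[2]);print('in box frame',n,round(c*d[0]+S*d[1],4),round(-S*d[0]+c*d[1]+.104,4),round(e,3))
    o=cv2.resize(im,None,fx=4,fy=4,interpolation=cv2.INTER_CUBIC)
    K=np.diag([4,4,1.])@C[0];K[:2,2]+=1.5;C3=(K,C[1],C[2])
    draw(o,C3,ribs(b,[-104]),(255,0,0))
    q=proj(C3,[[.56,-.29,.03]])[0].astype(int);x,y=max(q[0]-200,0),max(q[1]-250,0);out.append(o[y:y+500,x:x+400])
cv2.imwrite('pics/f6.png',np.hstack(out)[:,:,::-1])
E
```

```text
t 23.025 tcp [ 0.4791 -0.2869  0.1028] F [-0.3 -0.6 -1.4] gap 0.0188 j [-0.68  0.36 -0.24  0.97 -0.   -0.49]
turn shares [-0.     -0.0001  0.0003] deg [-0.  -0.   0.1] | shift shares [ 0.0184 -0.0132  0.39  ] mm [ 2.2 -1.6 46.8]
top [400 136  38  38 270]
in box frame top -0.003 -0.0004 0.788
side [340 281  50  40 728]
in box frame side -0.003 0.0004 0.086
```

View pics/f6.png

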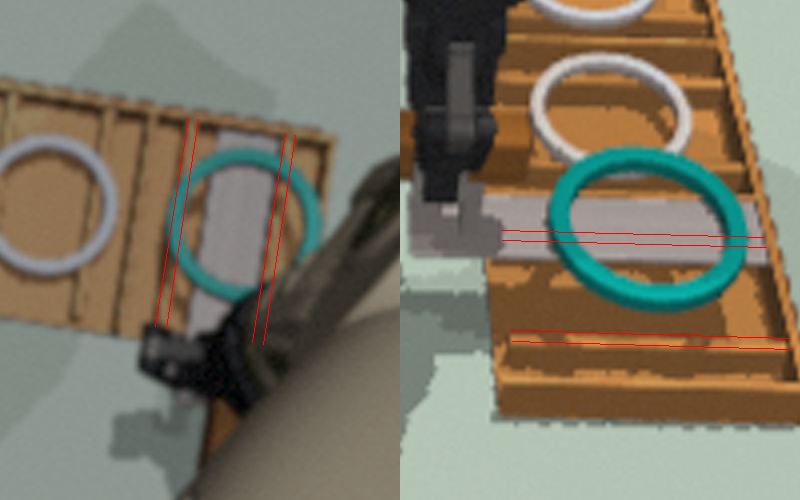

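The bangle is above bay1, centred sideways and 3 mm forward, with clearance to the partition and end wall. Lowering gently.

>>> drive_tool --series '[[[0,0,0.02,0,0,0],[0,0,0.04,0,0,0],[0,0,0.05,0,0,0],[0,0,0.05,0,0,0],[0,0,0.04,0,0,0],[0,0,0.03,0,0,0],[0,0,0.02,0,0,0],[0,0,0.015,0,0,0],[0,0,0.015,0,0,0],[0,0,0.015,0,0,0],[0,0,0.015,0,0,0],[0,0,0.015,0,0,0],[0,0,0.02,0,0,0],[0,0,0.02,0,0,0],[0,0,0.02,0,0,0],[0,0,0,0,0,0],[0,0,0,0,0,0]]]'

```text
clock: 25.25
tcp_pos: [0.4794, -0.287, 0.0566]
orientation: [0.0, 0.095, 0.995, -0.0]
wrist_force: [0.7, 0.0, -0.8]
finger_gap: 0.0189
grip_force: 88.2
```

```bash
cat > chk.py <<'E'
from look import *
plan([.34,-.26,.056],np.pi-.191)
B={'top':[.5911,-.2046,-.1893],'side':[.5943,-.2041,-.1922]}
for n in('top','side'):
    C=cam(n);im=viewer.read_camera(n);cv2.imwrite(f'pics/last_{n}.png',im[:,:,::-1])
    h=cv2.cvtColor(im,cv2.COLOR_RGB2HSV);m=cv2.inRange(h,(82,110,60),(100,255,255))
    k,l,st,ce=cv2.connectedComponentsWithStats(m);j=1+np.argmax(st[1:,4]);print(n,st[j])
    g=fill(l==j);b=B[n]
    for z in(.017,.021,.025):
        p,e=fit([(C,g)],'glass_bangle',[*unproj(C,ce[j],.03)[:2],0],z=z)
        d=p[:2]-b[:2];c,S=np.cos(b[2]),np.sin(b[2]);print('in box frame',n,z,round(c*d[0]+S*d[1],4),round(-S*d[0]+c*d[1]+.104,4),round(e,3))
E
python3 chk.py
```

```text
t 25.25 tcp [ 0.4794 -0.287   0.0566] F [ 0.7  0.  -0.8] gap 0.0189 j [-0.68  0.41 -0.3   0.87 -0.   -0.49]
turn shares [-0.      0.      0.0004] deg [-0.   0.   0.1] | shift shares [1.1834 0.     0.0046] mm [142.    0.    0.6]
top [397 140  36  37 257]
in box frame top 0.017 -0.0029 -0.0003 0.783
in box frame top 0.021 -0.0032 0.0017 0.784
in box frame top 0.025 -0.0039 0.0011 0.786
side [338 294  48  41 710]
in box frame side 0.017 -0.0013 0.0034 0.07
in box frame side 0.021 -0.0023 0.0006 0.08
in box frame side 0.025 -0.0035 -0.0024 0.091
```

The bangle rests on the ribs, since its weight has left the wrist. Drawing the blade out.

>>> drive_tool --series '[[[0.03,0,0,0,0,0],[0.06,0,0,0,0,0],[0.1,0,0,0,0,0],[0.12,0,0,0,0,0],[0.12,0,0,0,0,0],[0.12,0,0,0,0,0],[0.12,0,0,0,0,0],[0.12,0,0,0,0,0],[0.12,0,0,0,0,0],[0.12,0,0,0,0,0],[0.08,0,0,0,0,0],[0.05,0,0,0,0,0],[0.02,0,0,0,0,0],[0,0,0,0,0,0],[0,0,0,0,0,0]]]'

```text
clock: 27.22
tcp_pos: [0.3407, -0.2604, 0.0566]
orientation: [0.0, 0.095, 0.996, -0.0]
wrist_force: [-0.4, 0.1, -1.5]
finger_gap: 0.0186
grip_force: 88.2
```

```bash
sed -i 's/^plan.*/plan([.40,-.06,.08],np.pi-.191)/' chk.py; python3 chk.py; python3 - <<'E'
import cv2,numpy as np
t=cv2.imread('pics/last_top.png')[90:290,340:540];s=cv2.imread('pics/last_side.png')[200:400,220:420]
cv2.imwrite('pics/f7.png',cv2.resize(np.hstack([t,s]),None,fx=2,fy=2,interpolation=cv2.INTER_CUBIC))
E
```

```text
t 27.225 tcp [ 0.3407 -0.2604  0.0566] F [-0.4  0.1 -1.5] gap 0.0186 j [-0.84  0.19 -0.62  0.77  0.   -0.65]
turn shares [-0.0001  0.0001  0.0004] deg [-0.   0.   0.1] | shift shares [-0.168   1.7336 -0.195 ] mm [-20.2 208.  -23.4]
top [396 140  37  36 307]
in box frame top 0.017 -0.0023 0.0003 0.125
in box frame top 0.021 -0.0036 0.0003 0.131
in box frame top 0.025 -0.0025 0.0008 0.137
side [338 294  48  41 698]
in box frame side 0.017 -0.0015 0.0033 0.069
in box frame side 0.021 -0.0024 0.0006 0.08
in box frame side 0.025 -0.0034 -0.0023 0.09
```

View pics/f7.png

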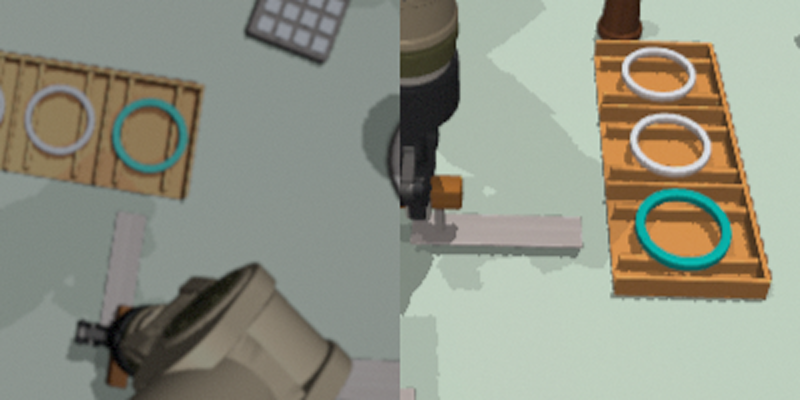

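The bangle lies flat in bay1, at (150,135) in the top half and (683,228) in the side half. It is clear of the partition and the end wall, and the blade is free. Now I'll carry the lifter to open counter.

>>> drive_tool --series '[[[0.05,0,-0.1,0,0,0],[0,0,-0.15,0,0,0],[0.012,0.1,0,0,0,0],[0.012,0.22,0,0,0,0],[0.012,0.25,0,0,0,0],[0.012,0.25,0,0,0,0],[0.012,0.25,0,0,0,0],[0.012,0.25,0,0,0,0],[0.012,0.25,0,0,0,0],[0.012,0.25,0,0,0,0],[0.012,0.22,0,0,0,0],[0.012,0.14,0,0,0,0],[0,0,0.15,0,0,0],[0,0,0.1,0,0,0],[0,0,0.05,0,0,0],[0,0,0,0,0,0],[0,0,0,0,0,0]]]'

```text
clock: 29.45
tcp_pos: [0.3699, 0.0003, 0.0508]
orientation: [0.0, 0.095, 0.995, -0.0]
wrist_force: [-0.1, -0.5, -0.8]
finger_gap: 0.0186
grip_force: 88.3
```

```bash
python3 -c "
from h import *
plan([.37,0,.0457],np.pi-.191)"
```

```text
t 29.45 tcp [3.699e-01 3.000e-04 5.080e-02] F [-0.1 -0.5 -0.8] gap 0.0186 j [-0.22  0.09 -0.75  0.73 -0.   -0.03]
turn shares [-0.      0.0001  0.0002] deg [-0.  0.  0.] | shift shares [-0.001  -0.0025  0.0423] mm [-0.1 -0.3  5.1]
```

>>> drive_tool --series '[[[0,0,0.02,0,0,0],[0,0,0.01,0,0,0],[0,0,0.01,0,0,0],[0,0,0.003,0,0,0],[0,0,0,0,0,0],[0,0,0,0,0,0]]]'

```text
clock: 30.2
tcp_pos: [0.3697, 0.0006, 0.0457]
orientation: [0.0, 0.095, 0.996, -0.0]
wrist_force: [-1.9, 1.3, 5.5]
finger_gap: 0.0185
grip_force: 89.2
```

>>> drive_tool --series '[[[0,0,0,0,0,0],[0,0,0,0,0,0],[0,0,0,0,0,0],[0,0,0,0,0,0],[0,0,0,0,0,0],[0,0,0,0,0,0],[0,0,-0.05,0,0,0],[0,0,-0.15,0,0,0],[0,0,-0.25,0,0,0],[0,0,-0.25,0,0,0],[0,0,-0.25,0,0,0],[0,0,-0.2,0,0,0],[0,0,0,0,0,0],[0,0,0,0,0,0]]]' --jaw 1

```text
clock: 31.95
tcp_pos: [0.3693, 0.0006, 0.1829]
orientation: [-0.0, 0.095, 0.996, -0.0]
wrist_force: [0.8, 0.1, -0.7]
finger_gap: 0.0852
grip_force: 0.0
```

```bash
sed -i 's/^plan.*/plan([.37,0,.2],np.pi-.191)/' chk.py; python3 chk.py; python3 - <<'E'
from look import *
viewer.read_camera('wrist');C=cam('wrist')
for c in('wrist','side'):
  C=cam(c)
  for x in models.silhouettes('lifter',c):
    r=render(C,'lifter',[.37,0,-.191]);
    if (r*x['region']).sum()>200: print(c,fit([(C,x['region'].astype(float))],'lifter',[.37,0,-.191]))
E
```

```text
t 31.95 tcp [0.3693 0.0006 0.1829] F [ 0.8  0.1 -0.7] gap 0.0852 j [-0.22 -0.06 -0.53  1.09 -0.   -0.03]
turn shares [-0.     -0.0001  0.0004] deg [-0.  -0.   0.1] | shift shares [-0.0065 -0.0041 -0.1427] mm [ -0.8  -0.5 -17.1]
top [396 140  37  36 311]
in box frame top 0.017 -0.0017 -0.0014 0.122
in box frame top 0.021 -0.0031 0.0009 0.128
in box frame top 0.025 -0.0051 0.0006 0.134
side [338 294  48  41 695]
in box frame side 0.017 -0.0014 0.0034 0.07
in box frame side 0.021 -0.0026 0.0008 0.081
in box frame side 0.025 -0.0035 -0.002 0.091
wrist (array([ 0.37278971,  0.00150283, -0.18231542]), np.float64(0.06147837416166113))
side (array([ 0.37115034,  0.00331382, -0.20400379]), np.float64(0.10845836982961776))
```

View pics/last_side.png

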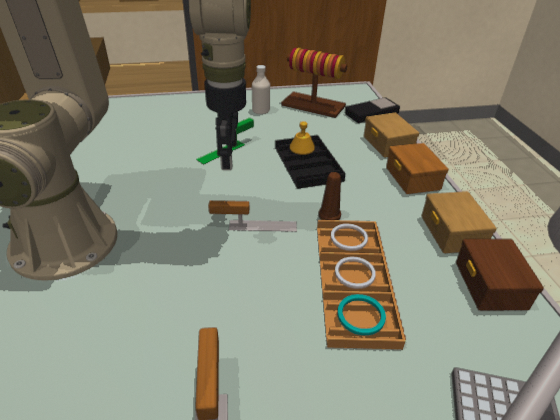

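The final view shows the bangle flat in bay1 at (361,314) and the lifter flat on the counter at (255,217), clear of box and tray. The bell, the cone and the silver bangles are unmoved, and the gripper is open and clear.

```bash
python3 -c "
from workcell import order
print(order.hand_in())"
```

```text
the job is handed in; nothing more can be done
None
```

I handed the job in at about 32 s on the robot clock: the glass bangle lies flat in the empty bay (bay1), the lifter is flat on the counter clear of the box and tray, and nothing else looks moved in the last picture.

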